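Clamp a tube with the inner knob of a coaxial dial

ROBOT

A 7-joint arm with a two-finger parallel gripper is mounted at the origin on the work surface; the furniture and walls round the work are solid. World frame = base frame: x ahead of the robot, y to its left, z up, the work surface at z = 0. Lengths are in mm, angles in rad, forces in N, time in s.
With the tool pointing down it reaches from about 400 to 875 mm from the base axis. Payload 4.4 kg.
Tool frame: the origin (TCP) lies at the very end of the fingers, on their centre line; the grasp point (between the pads) lies 19 mm behind it; z points along the fingers, y is the line along which they close (so a half turn about z gives the same grasp; the last joint's range is limited). The gripper opens to 85 mm and grips with 20 to 120 N. Pads are 22 mm wide; open, the fingers measure 114 mm over their backs; the gripper's body (76 mm by 85 mm) begins 54 mm behind the grasp point. The pads swing forward as they close: fully open they stand 13 mm farther back than shut.
Start: joints at [1.231, 0.628, 0.038, 1.517, -0.027, 0.996, -0.02], TCP at [175.782, -625.794, 231.313] pointing down, gripper open.
Joint ranges: [-3.06, 3.06], [-0.37, 2.12], [-1.25, 1.32], [0.18, 2.47], [-1.1, 4.24], [0.23, 1.98], [-2.94, 2.94]. Speed limits (rad/s): [2.57, 2.57, 3.14, 3.14, 3.14, 3.14, 3.14].

INTERFACE

Orientations are given as [roll, pitch, yaw] about the fixed x, y, z axes, in that order (R = Rz(yaw) Ry(pitch) Rx(roll)).
In Python, from cell import read_state, get_image, camera_info, finish_job gives the robot as it stands.
- The arm moves only by the tool play_rows, never from a script. Its argument "deltas" is one flat list of numbers, 7 for each row, row after row: the shift along the tool's x, y, z in mm, then the turn, a rotation vector about the tool's x, y, z in rad, then the opening, from 0 (shut) to 1 (fully open). In form: [dx, dy, dz, ax, ay, az, grip, dx, dy, dz, ax, ay, az, grip, ...]. A call has 1 to 10 rows; each row is the pose to reach, as a shift and turn from the pose commanded when the call began, along the tool's axes at that moment; what a row does not reach only later rows make up. A row lasts 1/8 s, in which the tool goes at most 62.5 mm and 10.7 degrees, less where a joint would pass 70% of its speed; a pose out of reach is approached as far as the arm can. A call with a gripper value outside its range is refused whole. The fingers move at their own pace and stop on an object; the grip force is fixed at half the most. Time passes only in rows, so rows that repeat a pose let the fingers close. It gives the time, the measured TCP pose, the force, the opening and the grip force at its end, in the units of the state.
- read_state(): the state, without advancing time (a new reading comes with each control period).
- get_image(name): name is "scene" or "top" or "wrist"; returns the picture (384x512x3 uint8, red, green, blue); there is no depth.
- camera_info(name): a dict with "fx", "fy", "cx", "cy" (pixels), "T" (4x4, takes a point from camera to world coordinates). Camera axes: x right, y down, z forward; pixel columns grow to the right and rows downward; lengths in mm; the calibration is good to about 2 mm. A picture is of the moment at which its call begins: read the wrist's pose just before it. camera_info takes no time and is no camera call; for the wrist camera it gives the pose at the moment of the call.
- finish_job(): hands the job in; it is judged then, once.
The state is a dict: "clock": time; "qpos": joint angles; "qd": joint speeds; "tau": joint torques, N m; "eef_pos": TCP position; "tool_rot": TCP orientation; "force": force on the tool from outside, world axes, zero at the start; "torque": the same for the moment, N m; "width": finger opening in mm; "gripper_force": force on a finger pad.
Only numpy, scipy, OpenCV 4.12 (cv2) and the standard library are available. Lean on these libraries where they do the work, as an engineer would, in place of code of your own. Each camera call takes 0.05 s, during which the arm holds its last target. There are 200 camera calls.

TASK

Stand the large screw-cap tube upright on the clamp's foot plate, between the sliding jaw and the V-shaped backstop, and let go of it. Then turn the small inner knob clockwise until you feel the jaw hold the tube gently but snugly against the backstop (about 10 N), and let go. Close the jaw only with the knob, never crush the tube, and leave the larger outer ring under the knob at its setting.

Things in the scene. Friction and masses are not known exactly. Their poses are not given: they have to be found in the camera images.
- holder: Tube clamp fixed to the bench, foot plate 90 x 230 x 8 mm. Origin: centre of the plate's underside; x across, y along it, z up. Grey housing on the -y end (y -110 to -15 mm, top z 52 mm), carrying outer ring and inner knob on one vertical axis at (0, -65 mm). On the +y half a jaw and a backstop stand across the plate, both z 8 to 33 mm; all has the bench's plain metal and plastic.
- tube_spot (a point): On top of the foot plate (z 8 mm) at (0, 53.7 mm) in the holder's frame: where the tube is stood, 2.5 mm or more clear on both sides. Beyond it (+y) is the backstop, a 46 mm wide shallow V (120 degrees) open towards the jaw. It is re-set each time: open jaw to V is 5 to 8 mm more than the tube needs, so the turn needed must be felt. Grip the tube above the jaws, fingers closing along holder x.
- jaw: Sliding jaw, aluminium block 40 x 14 x 24 mm, flat face to +y. Origin: centre of its underside, 30 mm along the holder's y when open; the face is 7 mm further. The knob drives it 7 mm to +y per radian and it stays when the knob is let go. It sits on a stiff spring: with the tube home in the V the clamping force grows about 75 N per radian of knob. Over 22 N crushes the tube.
- knob_grip (a point): On the axis of the inner knob, 10 mm below its top, at (0, -65, 82 mm) in the holder's frame. Smooth-turning fluted black cylinder, 24 mm diameter, z 66 to 92 mm; holds by friction only. Starts fully open, white line to holder -x; clockwise from above closes, up to 1.8 rad. Drag 0.12 N m, plus 0.007 N m per newton of clamping force (0.19 N m at 10 N); it stays where left.
- ring_mark (a point): Dark line on the top face of the steel outer ring, 19.5 mm from the axis, z 66 mm in the holder's frame. The ring is a knurled disc, 50 mm diameter, z 53 to 66 mm, right under the knob and 13 mm wider all round; it turns at a light touch (0.03 N m). Its setting differs each time and must stay within about 5 degrees (2 mm at the mark).
- tube_mid (a point): Centre, half-way up, of the large screw-cap tube: body 28.4 mm in diameter, 114 mm tall in all, cap 36 mm wide (its top 22 mm), flat underneath. Grip the body just below the cap, about 78 mm above the foot (21 mm above this point), so that the gripper's palm clears the cap, 36 to 63 g. It starts upright on the bench, left of the clamp. The much smaller screw-cap tube on the bench is not used.
- tube: The same tube; origin at the centre of its underside, z up along it.
There are look-alikes about, which are no part of the job. What is shaped like the tube but yellow is not meant.

How it is judged:
By the outcome, as a careful person would: the job done as asked, in the order asked, and still so for the second after the job is handed in, with the robot touching nothing.
It also fails if it takes over 67 s, if anything falls off the work surface, if the arm or the gripper's body presses on something with over 40 N, if the wrist force passes 120 N, or if a joint passes its speed limit or range.

## Working session

There is one attempt and no reset: what is moved stays moved. The work goes in short steps, Python scripts to look and compute and a tool call to move; the robot and the scene stay as the last step left them, time stands still between calls to the robot, and variables do not carry over. Pictures are saved under pics/ and viewed, at most 10 in all, crops included, and the job is handed in when it is done.

Besides the shell and the picture viewer there is one more tool, called as a command line: name --argument value ..., lists and objects as JSON in quotes. play_rows: Moves the arm, as the interface text tells. Its arguments: {"type":"object","properties":{"deltas":{"type":"array"}},"required":["deltas"]}

```bash
mkdir -p pics; ls; python3 - <<'E'
from cell import *
import cv2,numpy as np
s=read_state(); print(s)
for n in("scene","top"):
    im=get_image(n); cv2.imwrite(f"pics/{n}0.png",im[...,::-1]); i=camera_info(n); print(n,i["fx"],i["cx"],i["cy"],np.round(i["T"],3).tolist())
a=cv2.imread("pics/scene0.png");b=cv2.imread("pics/top0.png")
cv2.imwrite("pics/both.png",cv2.resize(np.vstack([a,b]),None,fx=.78,fy=.78))
E
```

```text
pics
{'clock': 0.0, 'qpos': array([ 1.23119951,  0.62937165,  0.03846337,  1.51834464, -0.02703428,
        0.99630959, -0.0200368 ]), 'qd': array([-8.62764028e-04, -4.12287496e-04, -8.41563634e-05, -6.29811258e-04,
       -1.44281296e-04,  1.60291122e-03, -3.64756241e-04]), 'tau': array([ 4.35796237e-04, -5.63400435e+01,  1.22665823e+00, -1.93437159e+01,
        1.10451481e-02,  1.05519631e-02, -6.77296171e-06]), 'eef_pos': array([ 175.61114281, -625.18520015,  230.38041352]), 'tool_rot': array([-3.13967790e+00,  1.01589428e-05,  2.73724574e-01]), 'force': array([1.05213206, 0.38747639, 0.53341035]), 'torque': array([-0.02879893, -0.02708241, -0.02178242]), 'gripper_force': 0.0, 'width': 85.18109012478249}
scene 351.298690336238 256.24904072267475 193.63825683514526 [[-0.783, -0.252, 0.569, 62.241], [-0.622, 0.333, -0.708, 624.383], [-0.011, -0.909, -0.418, 450.113], [0.0, 0.0, 0.0, 1.0]]
top 499.3699717479797 253.35069368956377 191.01767032020544 [[-0.017, -0.994, 0.112, 448.583], [-1.0, 0.018, 0.002, 10.619], [-0.004, -0.112, -0.994, 1142.331], [0.0, 0.0, 0.0, 1.0]]
```

View pics/scene0.png

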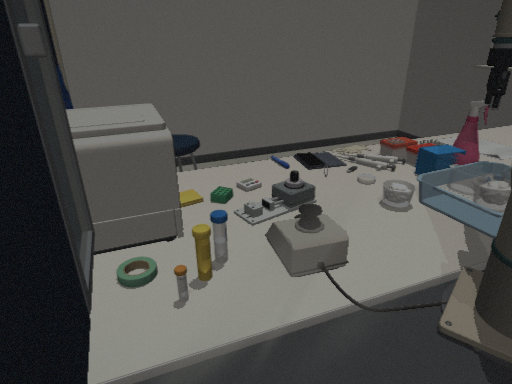

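View pics/top0.png

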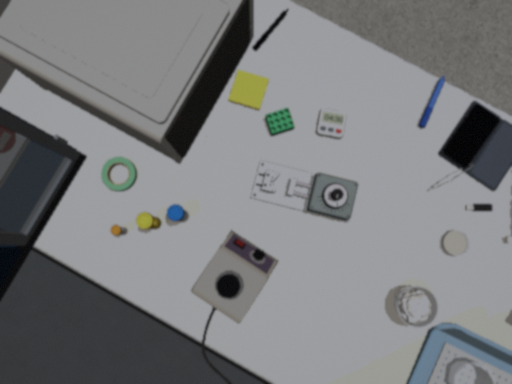

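Candidates for the tube: the blue-capped tall clear tube (scene 219,235; top 176,213), the yellow one (scene 203,250; top 145,220), which is the excluded look-alike, and the small orange-capped tube (scene 181,283; top 116,230), which is not used. I choose the blue-capped one. The clamp is at top (300,190), with the knob at (335,196). The vortex mixer at (235,275) is not it. Next is a close crop.

```bash
cat > h.py <<'E'
from cell import *
import cv2,numpy as np
from scipy.spatial.transform import Rotation as R
def ray(i,u,v):
    T=np.array(i["T"]);d=T[:3,:3]@np.array([(u-i["cx"])/i["fx"],(v-i["cy"])/i["fy"],1]);return T[:3,3],d
def onz(i,u,v,z):
    o,d=ray(i,u,v);return o+d*(z-o[2])/d[2]
def proj(i,p):
    T=np.array(i["T"]);q=T[:3,:3].T@(np.array(p,float)-T[:3,3]);return i["fx"]*q[0]/q[2]+i["cx"],i["fy"]*q[1]/q[2]+i["cy"]
def tool_delta(p,rot=None):
    s=read_state();M=R.from_euler('xyz',s["tool_rot"]);d=M.inv().apply(np.array(p)-s["eef_pos"]);return np.round(d,1)
E
python3 - <<'E'
from h import *
b=cv2.imread("pics/top0.png");a=cv2.imread("pics/scene0.png")
c=cv2.resize(b[150:230,240:370],None,fx=6,fy=6,interpolation=cv2.INTER_CUBIC)
d=cv2.resize(a[165:225,225:325],None,fx=4,fy=4,interpolation=cv2.INTER_CUBIC)
e=cv2.resize(a[205:305,165:240],None,fx=1.0*2.4,fy=2.4)
cv2.imwrite("pics/crop.png",np.vstack([c[:,:],np.zeros((0,780,3),np.uint8)])) 
o=np.zeros((240,780,3),np.uint8);o[:,:400]=d;o[:,400:580]=e
out=np.vstack([cv2.resize(c,(580,357)),o[:,:580]]);cv2.imwrite("pics/crop.png",out)
i=camera_info("top")
h=cv2.cvtColor(b,cv2.COLOR_BGR2HSV)
m=cv2.inRange(h,(100,150,60),(125,255,255));m[:, :150]=0;m[:,200:]=0
ys,xs=np.nonzero(m);print("blue",xs.mean(),ys.mean(),len(xs),xs.min(),xs.max(),ys.min(),ys.max(),onz(i,xs.mean(),ys.mean(),110))
m=cv2.inRange(b,(0,0,0),(255,255,255))
# plate corners guess
for u,v,z in[(335,196,92),(258,162,8),(251,199,8),(357,178,52),(349,219,52),(308,210,52),(316,174,52)]:print(u,v,onz(i,u,v,z).round(1))
E
```

```text
blue 175.2912087912088 212.6978021978022 182 168 183 206 219 [522.49078304 174.79917499 110.        ]
335 196 [ 553.2 -159.9   92. ]
258 162 [643.3   0.7   8. ]
251 199 [558.1  18.2   8. ]
357 178 [ 596.1 -216.3   52. ]
349 219 [ 506.2 -195.2   52. ]
308 210 [ 527.4 -106.3   52. ]
316 174 [ 606.6 -126.3   52. ]
```

View pics/crop.png

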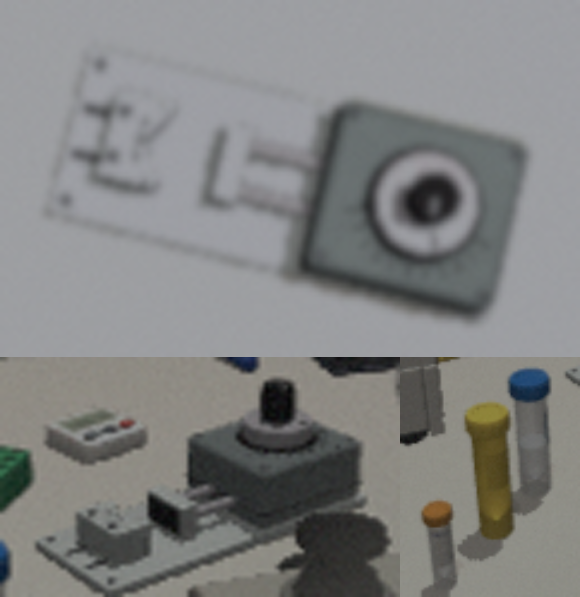

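The crop shows the blue-capped clear tube (large) standing behind the yellow look-alike. The clamp has its knob at about top (337,194), the housing to the right and the V end to the left, so holder +y points to world +y with a slight +x. The ring mark is at about top (337,204).

```bash
python3 - <<'E'
from h import *
i=camera_info("top");s=camera_info("scene")
for n,u,v,z in[("knob",337.1,194.4,92),("c1",317.4,172.4,52),("c2",357.7,182.5,52),("c3",349.9,220.6,52),("c4",307.7,210.5,52),("p1",259.1,160.1,8),("p2",250.1,197.5,8),("yellow",145,220,114)]:print(n,onz(i,u,v,z).round(1))
print("scene blue cap top", onz(s,219,214,114).round(1))
w=camera_info("wrist");S=read_state();M=R.from_euler('xyz',S["tool_rot"]).as_matrix();T=np.array(w["T"])
print("cam in tool",(M.T@(T[:3,3]-S["eef_pos"])).round(1),(M.T@T[:3,:3]).round(2).tolist(),w["fx"])
print(tool_delta([540,-60,300]))
E
```

```text
knob [ 556.5 -164.5   92. ]
c1 [ 610.1 -129.5   52. ]
c2 [ 586.1 -217.4   52. ]
c3 [ 502.7 -197.    52. ]
c4 [ 526.3 -105.6   52. ]
p1 [647.7  -2.    8. ]
p2 [561.5  20.2   8. ]
yellow [508.2 236.6 114. ]
scene blue cap top [518.8 178.  114. ]
cam in tool [  67.5   -0.2 -143.3] [[-0.0, -0.96, -0.27], [1.0, -0.0, -0.0], [0.0, -0.27, 0.96]] 321.61981638160887
[ 503.6 -445.8  -68.8]
```

play_rows --deltas '[540, -422, 20, 0, 0, -1.04, 1, 540, -422, 20, 0, 0, -1.04, 1, 540, -422, 20, 0, 0, -1.04, 1, 540, -422, 20, 0, 0, -1.04, 1, 540, -422, 20, 0, 0, -1.04, 1, 540, -422, 20, 0, 0, -1.04, 1, 540, -422, 20, 0, 0, -1.04, 1, 540, -422, 20, 0, 0, -1.04, 1, 540, -422, 20, 0, 0, -1.04, 1, 540, -422, 20, 0, 0, -1.04, 1]'

```text
clock: 1.35
eef_pos: [546.5, -120.8, 212.8]
tool_rot: [-3.141, 0.0, 1.313]
force: [0.5, -0.3, -0.0]
width: 85.2
gripper_force: 0.0
```

play_rows --deltas '[30, 10, 0, 0, 0, 0, 1, 30, 10, 0, 0, 0, 0, 1, 30, 10, 0, 0, 0, 0, 1]'

```text
clock: 1.72
eef_pos: [562.1, -97.1, 212.7]
tool_rot: [-3.14, 0.001, 1.313]
force: [-0.7, -1.3, -0.7]
width: 85.1
gripper_force: 0.0
```

```bash
python3 - <<'E'
from h import *
i=camera_info("wrist");im=get_image("wrist");cv2.imwrite("pics/w1.png",im[...,::-1]);np.save("w1.npy",i["T"])
s=read_state();print(s["eef_pos"],s["tool_rot"])
psi=-.257;k=np.array([556.5,-164.7]);ey=np.array([-np.sin(psi),np.cos(psi)]);ex=np.array([np.cos(psi),np.sin(psi)]);o=k+65*ey
for n,p in dict(knob=(0,-65,92),spot=(0,53.7,8),c1=(45,115,8),c2=(-45,115,8),jawL=(-20,37,33),jawR=(20,37,33)).items():
    print(n,np.round(proj(i,[*(o+ex*p[0]+ey*p[1]),p[2]]),1))
E
```

```text
[561.99983591 -97.62185059 212.78287442] [-3.14057073e+00  1.36155312e-03  1.31165315e+00]
knob [270.9 259.2]
spot [268.8 120. ]
c1 [314.1  57.4]
c2 [224.5  57.5]
jawL [249.4 138.5]
jawR [289.7 138.4]
```

View pics/w1.png

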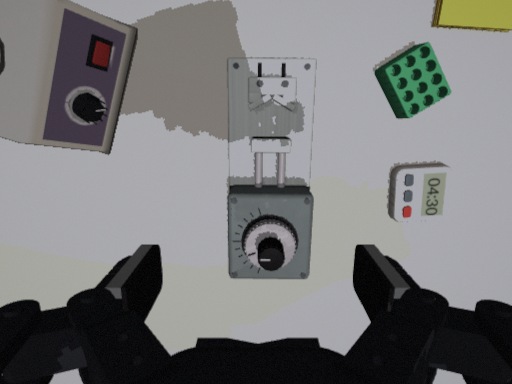

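The wrist view shows the clamp nearly aligned, with plate corners at about (228,58) and (316,58), the jaw at (271,145), the knob at (271,254) and the V at (272,100). I'm zooming in to refine this.

```bash
python3 - <<'E'
from h import *
a=cv2.imread("pics/w1.png")
c=cv2.resize(a[48:288,218:326],None,fx=5,fy=5,interpolation=cv2.INTER_CUBIC)
o=np.hstack([c[:600,:],np.zeros((600,2,3),np.uint8)]);
x=cv2.resize(a[205:285,222:322],None,fx=5,fy=5,interpolation=cv2.INTER_CUBIC) #500x400
y=cv2.resize(a[50:165,222:322],None,fx=5,fy=5,interpolation=cv2.INTER_CUBIC)
o=np.hstack([cv2.resize(y,(400,460)),cv2.resize(x,(400,320)) if 0 else np.vstack([cv2.resize(x,(400,320)),np.zeros((140,400,3),np.uint8)])])
cv2.imwrite("pics/w1c.png",o)
E
```

```text
(no output)
```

View pics/w1c.png

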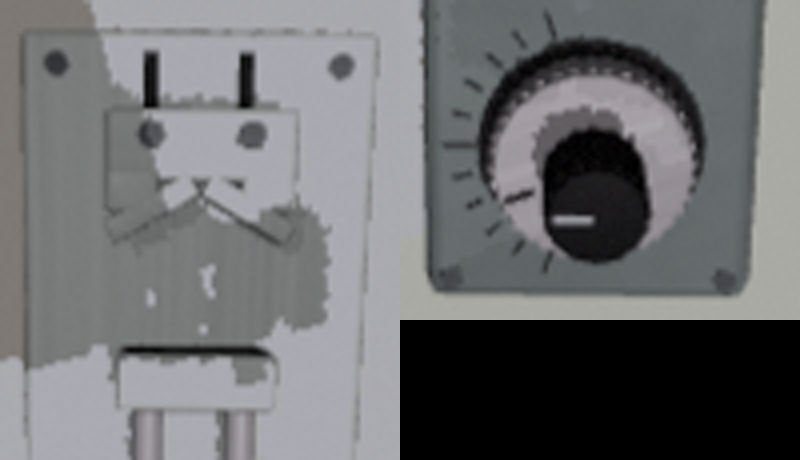

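```bash
python3 - <<'E'
from h import *
i=camera_info("wrist");print(np.abs(np.array(i["T"])-np.load("w1.npy")).max());i["T"]=np.load("w1.npy")
P=lambda u,v,z:onz(i,u,v,z)[:2]
k=P(271.25,259.5,92);c1=P(316.5,59,8);c2=P(227.5,58,8);j1=P(252,138,33);j2=P(290.75,138,33);v=P(272.5,98.75,33);m=P(251.75,254.25,66)
jc=(j1+j2)/2;cc=(c1+c2)/2
for n,p in dict(jaw=jc,end=cc,vapex=v).items():
    d=p-k;print(n,p.round(1),"dist from knob",np.hypot(*d).round(1),"psi",-np.arctan2(d[0],d[1]).round(4))
print("plate w",np.hypot(*(c1-c2)),"xdir",np.arctan2(*(c1-c2)[::-1]),"jaw",np.hypot(*(j1-j2)),np.arctan2(*(j2-j1)[::-1]))
print("knob",k,"mark",m,np.hypot(*(m-k)),np.arctan2(*(m-k)[::-1]))
E
```

```text
0.5764887239948067
jaw [584.3 -66.1] dist from knob 102.7 psi -0.272
end [604.7   7.7] dist from knob 179.3 psi -0.2707
vapex [594.5 -30.1] dist from knob 140.2 psi -0.2731
plate w 89.4379794354611 xdir -0.26931426085842763 jaw 38.51341397530182 -0.25874050393206743
knob [ 556.69964696 -165.0542953 ] mark [ 537.26109803 -167.78983277] 19.630087876410016 -3.001783315192136
```

play_rows --deltas '[254, -110, 43, 0, 0, 0.011, 1, 254, -110, 43, 0, 0, 0.011, 1, 254, -110, 43, 0, 0, 0.011, 1, 254, -110, 43, 0, 0, 0.011, 1, 254, -110, 43, 0, 0, 0.011, 1, 254, -110, 43, 0, 0, 0.011, 1, 254, -110, 43, 0, 0, 0.011, 1, 254, -110, 43, 0, 0, 0.011, 1]'

```text
clock: 2.78
eef_pos: [521.8, 175.3, 170.3]
tool_rot: [3.141, 0.001, 1.299]
force: [-0.4, -0.4, 0.2]
width: 85.3
gripper_force: 0.0
```

```bash
python3 - <<'E'
from h import *
s=read_state();i=camera_info("wrist");im=get_image("wrist");b=np.ascontiguousarray(im[...,::-1]);cv2.imwrite("pics/w2.png",b)
h=cv2.cvtColor(b,cv2.COLOR_BGR2HSV)
m=cv2.inRange(h,(100,150,50),(125,255,255))
n,l,st,c=cv2.connectedComponentsWithStats(m)
for k in range(1,n):
    if st[k,4]>80:print(st[k],c[k])
print(s["eef_pos"],s["tool_rot"],"exp",proj(i,[521,176,114]))
E
```

```text
[ 232  182   52   54 2170] [257.3797235  208.45253456]
[521.82786809 175.25501595 170.26560478] [3.14091313e+00 9.68573296e-04 1.29906236e+00] exp (np.float64(256.20525014340853), np.float64(211.45591886959693))
```

View pics/w2.png

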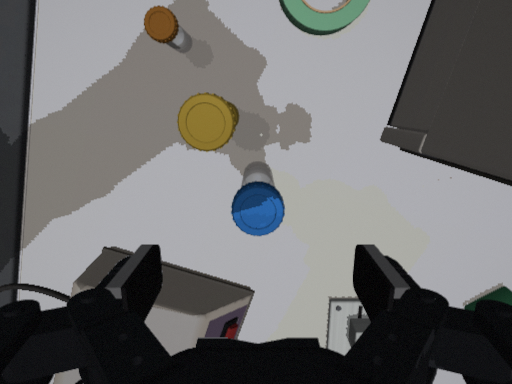

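The blue cap is at (257,208), beneath the open fingers. The yellow decoy is at (207,122), well clear of both finger paths.

play_rows --deltas '[2.5, 0, 60, 0, 0, 0, 1, 2.5, 0, 90, 0, 0, 0, 1, 2.5, 0, 114, 0, 0, 0, 1, 2.5, 0, 114, 0, 0, 0, 1, 2.5, 0, 114, 0, 0, 0, 1, 2.5, 0, 114, 0, 0, 0, 0, 2.5, 0, 114, 0, 0, 0, 0, 2.5, 0, 114, 0, 0, 0, 0, 2.5, 0, 114, 0, 0, 0, 0, 2.5, 0, 114, 0, 0, 0, 0]'

```text
clock: 4.08
eef_pos: [522.1, 180.3, 56.7]
tool_rot: [3.141, -0.0, 1.303]
force: [-0.7, 0.8, 5.5]
width: 27.2
gripper_force: 58.5
```

play_rows --deltas '[0, 0, -40, 0, 0, 0, 0, 0, 0, -75, 0, 0, 0, 0, 0, 0, -75, 0, 0, 0, 0, 0, 0, -75, 0, 0, 0, 0]'

```text
clock: 4.58
eef_pos: [521.3, 179.8, 130.5]
tool_rot: [-3.141, 0.001, 1.303]
force: [-1.2, 0.6, -0.3]
width: 27.5
gripper_force: 58.9
```

```bash
cat > cap.py <<'E'
from h import *
s=read_state();i=camera_info("wrist");im=get_image("wrist");b=np.ascontiguousarray(im[...,::-1])
h=cv2.cvtColor(b,cv2.COLOR_BGR2HSV)
m=cv2.inRange(h,(100,150,40),(125,255,255))
n,l,st,c=cv2.connectedComponentsWithStats(m);k=1+np.argmax(st[1:,4]);print(st[k],c[k],s["eef_pos"].round(1),s["tool_rot"].round(3),s["width"],s["force"].round(1),s["gripper_force"])
M=R.from_euler('xyz',s["tool_rot"])
for zt in(-55,-58):  # cap top in tool z (above TCP)
    o,d=ray(i,*c[k]);o=M.inv().apply(o-s["eef_pos"]);d=M.inv().apply(d);print(zt,(o+d*(zt-o[2])/d[2]).round(1))
import sys;cv2.imwrite(f"pics/{sys.argv[1]}.png",b)
E
python3 cap.py w3
```

```text
[ 213  272   90   72 5480] [257.14215328 308.59178832] [521.3 179.8 130.5] [-3.141e+00  1.000e-03  1.303e+00] 27.468471775086048 [-1.2  0.6 -0.3] 58.85877013206482
-55 [  5.7  -0.4 -55. ]
-58 [  7.9  -0.4 -58. ]
```

View pics/w3.png

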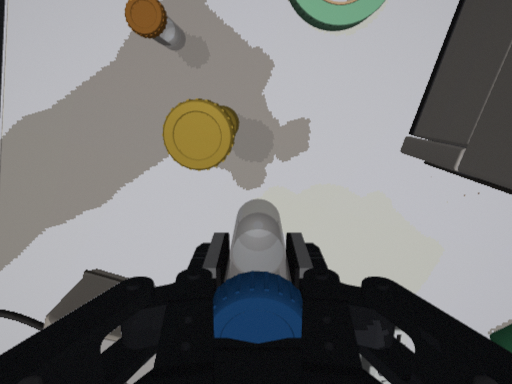

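Held, lifted: the tube is upright with its cap at (257,310) and bottom at about (258,200). I'll compute its fore/aft offset in the grip from the edges.

```bash
python3 - <<'E'
from h import *
i=camera_info("wrist");s=read_state();M=R.from_euler('xyz',s["tool_rot"]);T=np.array(i["T"])
b=cv2.imread("pics/w3.png");g=cv2.cvtColor(b,cv2.COLOR_BGR2GRAY)
print("col258",[(r,int(g[r,254:262].mean())) for r in range(190,236,2)])
m=cv2.inRange(cv2.cvtColor(b,cv2.COLOR_BGR2HSV),(100,150,40),(125,255,255));print("cap first row",np.nonzero(m[:,258])[0][:1],np.nonzero(m[:,258])[0][-1:])
def xt(v,z,u=257.5):
    o,d=ray(i,u,v);o=M.inv().apply(o-s["eef_pos"]);d=M.inv().apply(d);return (o+d*(z-o[2])/d[2])[0].round(1)
print("bottom far", [xt(v,56.7)-14.2 for v in(198,200,202)],"cap low far",[xt(v,-35.3)-18 for v in(270,272,274)])
# w2: same tool frame/cam relation; TCP z 170.3
z=170.3-114
print("w2 near edge",xt(236,z)+18,"far top",xt(182,z)-18,"far low",xt(182,z+22)-18)
E
```

```text
col258 [(190, 189), (192, 189), (194, 189), (196, 189), (198, 176), (200, 118), (202, 118), (204, 119), (206, 119), (208, 119), (210, 119), (212, 110), (214, 99), (216, 104), (218, 110), (220, 116), (222, 124), (224, 126), (226, 127), (228, 127), (230, 151), (232, 149), (234, 148)]
cap first row [272] [343]
bottom far [np.float64(-4.6), np.float64(-6.0), np.float64(-7.299999999999999)] cap low far [np.float64(-9.6), np.float64(-10.4), np.float64(-11.2)]
w2 near edge 1.3000000000000007 far top 2.3000000000000007 far low -2.9000000000000004
```

play_rows --deltas '[-40, 25, 0, 0, 0, 0, 0, -80, 50, 0, 0, 0, 0, 0, -120, 75, 0, 0, 0, 0, 0, -160, 100, 0, 0, 0, 0, 0, -185, 117, 0, 0, 0, 0, 0, -199, 126, 0, 0, 0, 0.002, 0, -199, 126, 0, 0, 0, 0.002, 0, -199, 126, 0, 0, 0, 0.002, 0]'

```text
clock: 5.62
eef_pos: [590.1, -42.9, 130.8]
tool_rot: [-3.14, -0.001, 1.303]
force: [0.9, 0.3, -0.1]
width: 27.4
gripper_force: 58.8
```

```bash
python3 cap.py w4; python3 - <<'E'
from h import *
b=cv2.imread("pics/w4.png");cv2.imwrite("pics/w4c.png",cv2.resize(b[90:350,170:350],None,fx=2.2,fy=2.2,interpolation=cv2.INTER_CUBIC))
E
```

```text
[ 213  272   90   72 5486] [257.11100984 308.58038644] [590.1 -42.9 130.8] [-3.140e+00 -1.000e-03  1.303e+00] 27.363751221338664 [ 0.9  0.3 -0.1] 58.846827149391174
-55 [  5.7  -0.5 -55. ]
-58 [  7.9  -0.5 -58. ]
```

View pics/w4c.png

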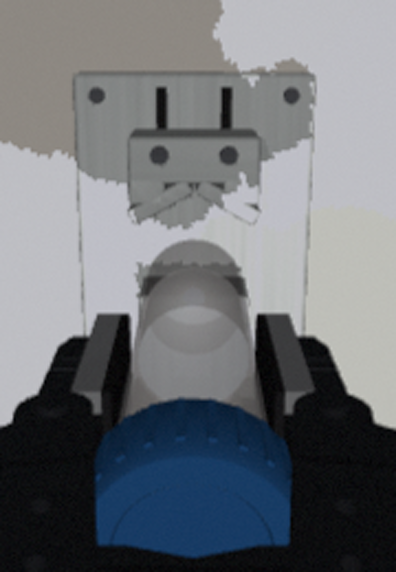

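The tube is over the gap, laterally centred on the V (crop column 194 against 195). It needs about 2 mm towards the jaw. Lowering.

play_rows --deltas '[-2, 0, 10, 0, 0, 0, 0, -2, 0, 30, 0, 0, 0, 0, -2, 0, 50, 0, 0, 0, 0, -2, 0, 60, 0, 0, 0, 0, -2, 0, 63, 0, 0, 0, 0, -2, 0, 63, 0, 0, 0, 0, -2, 0, 63, 0, 0, 0, 0]'

```text
clock: 6.55
eef_pos: [590.6, -47.0, 68.8]
tool_rot: [3.14, -0.0, 1.301]
force: [0.2, 0.1, -0.8]
width: 27.0
gripper_force: 58.8
```

play_rows --deltas '[2, 0, 1, 0, 0, 0, 0, 2, 0, 2, 0, 0, 0, 0, 2, 0, 3, 0, 0, 0, 0, 2, 0, 3, 0, 0, 0, 0]'

```text
clock: 7.05
eef_pos: [590.6, -45.2, 65.0]
tool_rot: [-3.141, 0.0, 1.301]
force: [-0.4, 0.4, -0.7]
width: 27.1
gripper_force: 58.8
```

play_rows --deltas '[0, 0, 0.7, 0, 0, 0, 0, 0, 0, 1.4, 0, 0, 0, 0, 0, 0, 1.4, 0, 0, 0, 0]'

```text
clock: 7.42
eef_pos: [590.7, -45.2, 64.6]
tool_rot: [3.141, 0.0, 1.301]
force: [-1.7, 1.1, 7.9]
width: 26.9
gripper_force: 59.9
```

play_rows --deltas '[0, 0, 0, 0, 0, 0, 0.8, 0, 0, 0, 0, 0, 0, 0.8, 0, 0, 0, 0, 0, 0, 0.8, 0, 0, 0, 0, 0, 0, 0.8, 0, 0, 0, 0, 0, 0, 0.8, 0, 0, -40, 0, 0, 0, 0.8, 0, 0, -80, 0, 0, 0, 0.8, 0, 0, -115, 0, 0, 0, 0.8, 0, 0, -115, 0, 0, 0, 0.8, 0, 0, -115, 0, 0, 0, 0.8]'

```text
clock: 8.68
eef_pos: [590.1, -45.2, 178.2]
tool_rot: [-3.141, 0.0, 1.301]
force: [0.7, -0.4, -0.8]
width: 68.2
gripper_force: 0.0
```

```bash
python3 cap.py w5; python3 - <<'E'
from h import *
i=camera_info("wrist");s=read_state();print(s["width"])
b=cv2.imread("pics/w5.png")
m=cv2.inRange(cv2.cvtColor(b,cv2.COLOR_BGR2HSV),(100,150,40),(125,255,255))
cs,_=cv2.findContours(m,cv2.RETR_EXTERNAL,cv2.CHAIN_APPROX_NONE);c=max(cs,key=cv2.contourArea)
ctr,r=cv2.minEnclosingCircle(c);print(ctr,r)
low=c[:,0,1].max();mid=c[c[:,0,1]==low][:,0,0].mean()
p=onz(i,mid,low,122);k=np.array([556.8,-165]);ey=np.array([.2667,.9638]);ex=np.array([.9638,-.2667])
d=p[:2]-k;print("tube holder x,y from near edge",d@ex,d@ey-65+18)
E
```

```text
[ 233  188   52   54 2158] [258.7613531  214.88600556] [590.1 -45.2 178.2] [-3.141  0.     1.301] 68.24708189267317 [ 0.7 -0.4 -0.8] 0.0
-55 [ 37.   0. -55.]
-58 [ 38.1   0.  -58. ]
68.48385660453043
(258.809814453125, 214.61349487304688) 26.675065994262695
tube holder x,y from near edge 0.42019230590027207 57.092926664988966
```

The tube stands released in the clamp at about (0.4, 56) mm in the holder frame. Next is the knob.

play_rows --deltas '[-50, 0, 0, 0, 0, 0, 0.8, -100, 0, 20, 0, 0, -0.15, 0.8, -124, 0, 40, 0, 0, -0.3, 0.8, -124, 0, 48, 0, 0, -0.45, 0.8, -124, 0, 48, 0, 0, -0.6, 0.8, -124, 0, 48, 0, 0, -0.6, 0.8, -124, 0, 48, 0, 0, -0.6, 0.8]'

```text
clock: 9.6
eef_pos: [557.2, -164.5, 130.1]
tool_rot: [-3.141, -0.001, 1.898]
force: [-0.5, -1.0, -0.2]
width: 68.3
gripper_force: 0.0
```

```bash
python3 - <<'E'
from h import *
i=camera_info("wrist");b=get_image("wrist")[...,::-1];s=read_state();cv2.imwrite("pics/w6.png",b)
print(s["eef_pos"],s["tool_rot"],s["torque"],"d",tool_delta([556.8,-165,73]))
print("knob exp",proj(i,[556.8,-165,92]),"mark",proj(i,[537.3,-167.8,66]))
x,y=map(int,proj(i,[556.8,-165,92]))
cv2.imwrite("pics/w6c.png",cv2.resize(b[y-70:y+70,x-70:x+70],None,fx=4,fy=4,interpolation=cv2.INTER_CUBIC));print("crop origin",x-70,y-70)
E
```

```text
[ 557.39195761 -164.44926076  130.33104954] [-3.14107535e+00 -2.91675673e-04  1.89902466e+00] [ 0.02786657  0.0419976  -0.01868917] d [-0.3 -0.7 57.3]
knob exp (np.float64(256.81210179420555), np.float64(222.84538896767074)) mark (np.float64(228.18081728177), np.float64(204.18879987228348))
crop origin 186 152
```

View pics/w6c.png

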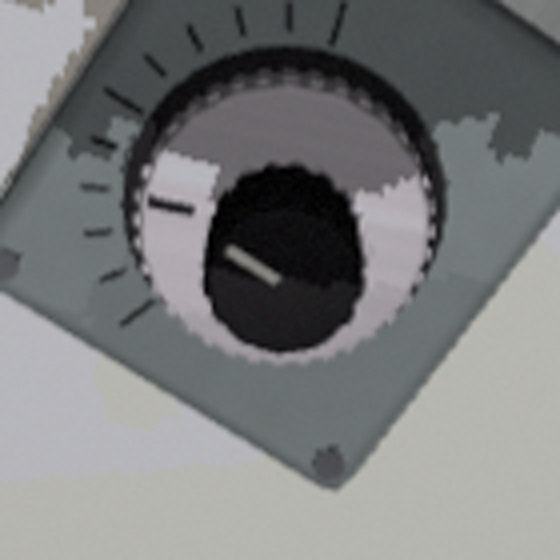

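The knob top is at crop (285,278) and the ring mark at (171,207), both within 1 px of prediction. Descending with the tips kept above the ring and closing on the knob.

play_rows --deltas '[0, -0.7, 30, 0, 0, 0, 0.8, 0, -0.7, 50, 0, 0, 0, 0.8, 0, -0.7, 57, 0, 0, 0, 0.8, 0, -0.7, 57, 0, 0, 0, 0.8, 0, -0.7, 57, 0, 0, 0, 0.4, 0, -0.7, 57, 0, 0, 0, 0.4, 0, -0.7, 57, 0, 0, 0, 0.4, 0, -0.7, 57, 0, 0, 0, 0.4]'

```text
clock: 10.65
eef_pos: [557.0, -164.9, 73.9]
tool_rot: [3.141, 0.0, 1.901]
force: [-0.1, -0.3, 0.4]
width: 34.3
gripper_force: 0.0
```

play_rows --deltas '[0, 0, 0, 0, 0, 0, 0, 0, 0, 0, 0, 0, 0, 0, 0, 0, 0, 0, 0, 0, 0, 0, 0, 0, 0, 0, 0, 0, 0, 0, 0, 0, 0, 0, 0]'

```text
clock: 11.28
eef_pos: [556.9, -164.9, 74.1]
tool_rot: [-3.142, 0.0, 1.901]
force: [-2.1, -0.1, 4.7]
width: 21.7
gripper_force: 58.7
```

```bash
cat > st.py <<'E'
from cell import read_state
s=read_state();print(s["clock"],s["eef_pos"].round(2),"yaw %.4f"%s["tool_rot"][2],"F",s["force"].round(2),"tau",s["torque"].round(4),"t7 %.4f"%s["tau"][6],"w %.2f"%s["width"],s["gripper_force"].round(1),s["qpos"].round(2))
E
python3 st.py
```

```text
Traceback (most recent call last):
  File "st.py", line 2, in <module>
    s=read_state();print(s["clock"],s["eef_pos"].round(2),"yaw %.4f"%s["tool_rot"][2],"F",s["force"].round(2),"tau",s["torque"].round(4),"t7 %.4f"%s["tau"][6],"w %.2f"%s["width"],s["gripper_force"].round(1),s["qpos"].round(2))
                                                                                                                                                                                   ^^^^^^^^^^^^^^^^^^^^^^^^
AttributeError: 'float' object has no attribute 'round'
```

play_rows --deltas '[0, 0, 0, 0, 0, 0.06, 0, 0, 0, 0, 0, 0, 0.12, 0, 0, 0, 0, 0, 0, 0.18, 0, 0, 0, 0, 0, 0, 0.24, 0, 0, 0, 0, 0, 0, 0.3, 0, 0, 0, 0, 0, 0, 0.36, 0, 0, 0, 0, 0, 0, 0.42, 0, 0, 0, 0, 0, 0, 0.48, 0, 0, 0, 0, 0, 0, 0.54, 0, 0, 0, 0, 0, 0, 0.6, 0]'

```text
clock: 12.52
eef_pos: [556.7, -164.9, 74.0]
tool_rot: [-3.141, 0.0, 1.299]
force: [-2.0, 0.9, 5.5]
width: 21.7
gripper_force: 58.6
```

```bash
sed -i 's/s\["gripper_force"\].round(1)/s["gripper_force"]/' st.py; python3 st.py
```

```text
12.525 [ 556.74 -164.91   74.04] yaw 1.2993 F [-2.03  0.92  5.51] tau [0.0441 0.3786 0.142 ] t7 0.2225 w 21.73 58.58241140842438 [ 0.38  0.75 -0.22  1.84  0.28  0.58 -0.29]
```

play_rows --deltas '[0, 0, 0, 0, 0, 0.05, 0, 0, 0, 0, 0, 0, 0.1, 0, 0, 0, 0, 0, 0, 0.15, 0, 0, 0, 0, 0, 0, 0.2, 0]'

```text
clock: 13.02
eef_pos: [556.7, -164.9, 74.0]
tool_rot: [-3.142, 0.0, 1.1]
force: [-1.2, -0.4, 5.7]
width: 21.6
gripper_force: 58.6
```

```bash
python3 st.py
```

```text
13.025 [ 556.74 -164.93   74.03] yaw 1.0997 F [-1.24 -0.37  5.74] tau [0.0676 0.3574 0.1303] t7 0.1618 w 21.62 58.57923924922943 [ 0.35  0.75 -0.17  1.84  0.21  0.57 -0.43]
```

play_rows --deltas '[0, 0, 0, 0, 0, 0.05, 0, 0, 0, 0, 0, 0, 0.1, 0]'

```text
clock: 13.28
eef_pos: [556.7, -164.9, 74.0]
tool_rot: [-3.142, 0.0, 1.0]
force: [-1.6, 0.1, 4.7]
width: 21.6
gripper_force: 58.6
```

```bash
python3 st.py
```

```text
13.275 [ 556.73 -164.91   74.04] yaw 0.9997 F [-1.59  0.06  4.73] tau [0.0224 0.3556 0.1573] t7 0.1604 w 21.56 58.61007034778595 [ 0.33  0.74 -0.14  1.84  0.18  0.57 -0.5 ]
```

play_rows --deltas '[0, 0, 0, 0, 0, 0.04, 0, 0, 0, 0, 0, 0, 0.04, 0]'

```text
clock: 13.52
eef_pos: [556.7, -164.9, 74.1]
tool_rot: [-3.142, 0.0, 0.961]
force: [-2.1, -0.4, 6.1]
width: 21.7
gripper_force: 58.7
```

```bash
python3 st.py
```

```text
13.525 [ 556.73 -164.91   74.05] yaw 0.9605 F [-2.15 -0.36  6.05] tau [-0.0038  0.3959 -0.0062] t7 -0.0275 w 21.69 58.6737996339798 [ 0.32  0.74 -0.13  1.84  0.17  0.57 -0.53]
```

play_rows --deltas '[0, 0, 0, 0, 0, 0.04, 0, 0, 0, 0, 0, 0, 0.04, 0]'

```text
clock: 13.78
eef_pos: [556.7, -164.9, 74.0]
tool_rot: [-3.142, 0.0, 0.921]
force: [-1.5, 0.3, 5.5]
width: 21.9
gripper_force: 58.7
```

```bash
python3 st.py
```

```text
13.775 [ 556.72 -164.94   74.05] yaw 0.9206 F [-1.54  0.29  5.49] tau [ 0.0372  0.4125 -0.0524] t7 -0.0502 w 21.87 58.67642641067505 [ 0.32  0.74 -0.12  1.84  0.15  0.57 -0.55]
```

play_rows --deltas '[0, 0, 0, 0, 0, 0.04, 0, 0, 0, 0, 0, 0, 0.04, 0]'

```text
clock: 14.02
eef_pos: [556.7, -164.9, 74.1]
tool_rot: [3.142, 0.0, 0.881]
force: [-2.8, 0.0, 5.7]
width: 21.8
gripper_force: 58.7
```

```bash
python3 st.py
```

```text
14.025 [ 556.74 -164.9    74.06] yaw 0.8806 F [-2.79  0.    5.7 ] tau [ 0.0283  0.3539 -0.0176] t7 -0.0541 w 21.76 58.67764413356781 [ 0.31  0.74 -0.11  1.84  0.14  0.57 -0.58]
```

play_rows --deltas '[0, 0, 0, 0, 0, 0.02, 0, 0, 0, 0, 0, 0, 0.04, 0]'

```text
clock: 14.28
eef_pos: [556.7, -164.9, 74.1]
tool_rot: [3.142, 0.0, 0.841]
force: [-2.1, 0.4, 6.1]
width: 21.6
gripper_force: 58.7
```

```bash
python3 st.py
```

```text
14.275 [ 556.75 -164.91   74.08] yaw 0.8407 F [-2.07  0.44  6.06] tau [0.0064 0.4022 0.1772] t7 -0.0358 w 21.64 58.67718994617462 [ 0.3   0.74 -0.1   1.84  0.13  0.56 -0.61]
```

play_rows --deltas '[0, 0, 0, 0, 0, 0.03, 0]'

```text
clock: 14.4
eef_pos: [556.7, -164.9, 74.1]
tool_rot: [3.142, 0.0, 0.811]
force: [-1.2, -0.2, 5.3]
width: 21.9
gripper_force: 58.7
```

```bash
python3 st.py
```

```text
14.4 [ 556.72 -164.93   74.07] yaw 0.8106 F [-1.21 -0.24  5.32] tau [0.036  0.3861 0.1821] t7 0.0254 w 21.90 58.67497980594635 [ 0.3   0.74 -0.09  1.84  0.12  0.56 -0.63]
```

play_rows --deltas '[0, 0, 0, 0, 0, 0.03, 0]'

```text
clock: 14.52
eef_pos: [556.7, -164.9, 74.1]
tool_rot: [3.142, 0.0, 0.781]
force: [-2.6, -0.6, 5.9]
width: 21.8
gripper_force: 58.7
```

```bash
python3 st.py
```

```text
14.525 [ 556.72 -164.91   74.06] yaw 0.7805 F [-2.57 -0.6   5.92] tau [0.0097 0.4575 0.1503] t7 -0.0048 w 21.78 58.67669105529785 [ 0.29  0.74 -0.08  1.84  0.11  0.56 -0.65]
```

play_rows --deltas '[0, 0, 0, 0, 0, 0.02, 0]'

```text
clock: 14.65
eef_pos: [556.7, -164.9, 74.1]
tool_rot: [3.142, 0.0, 0.761]
force: [-1.8, 0.7, 6.1]
width: 21.7
gripper_force: 58.7
```

```bash
python3 st.py
```

```text
14.65 [ 556.7  -164.9    74.05] yaw 0.7609 F [-1.84  0.73  6.07] tau [0.0315 0.4221 0.2029] t7 -0.0871 w 21.67 58.67800712585449 [ 0.29  0.74 -0.08  1.84  0.1   0.56 -0.66]
```

play_rows --deltas '[0, 0, 0, 0, 0, 0.02, 0]'

```text
clock: 14.78
eef_pos: [556.7, -164.9, 74.1]
tool_rot: [3.142, 0.0, 0.741]
force: [-2.2, 0.3, 5.9]
width: 21.8
gripper_force: 58.7
```

```bash
python3 st.py
```

```text
14.775 [ 556.73 -164.89   74.06] yaw 0.7410 F [-2.15  0.33  5.92] tau [-0.0376  0.3867  0.2025] t7 -0.0780 w 21.78 58.67783546447754 [ 0.29  0.74 -0.07  1.84  0.09  0.56 -0.68]
```

play_rows --deltas '[0, 0, 0, 0, 0, 0.02, 0]'

```text
clock: 14.9
eef_pos: [556.7, -164.9, 74.0]
tool_rot: [3.142, 0.0, 0.721]
force: [-2.3, 0.0, 5.4]
width: 21.8
gripper_force: 58.7
```

```bash
python3 st.py
```

```text
14.9 [ 556.71 -164.93   74.05] yaw 0.7209 F [-2.26  0.01  5.35] tau [-0.001   0.4118  0.2358] t7 -0.0861 w 21.81 58.67840588092804 [ 0.28  0.74 -0.07  1.84  0.09  0.56 -0.69]
```

play_rows --deltas '[0, 0, 0, 0, 0, -0.03, 0, 0, 0, 0, 0, 0, -0.06, 0]'

```text
clock: 15.15
eef_pos: [556.7, -164.9, 74.1]
tool_rot: [-3.142, 0.0, 0.782]
force: [-1.6, 0.7, 4.7]
width: 21.1
gripper_force: 58.7
```

```bash
python3 st.py
```

```text
15.15 [ 556.72 -164.88   74.07] yaw 0.7816 F [-1.59  0.71  4.73] tau [-0.0022  0.3662 -0.1363] t7 -0.1039 w 21.07 58.6762011051178 [ 0.29  0.74 -0.08  1.84  0.11  0.56 -0.65]
```

play_rows --deltas '[0, 0, 0, 0, 0, -0.03, 0]'

```text
clock: 15.28
eef_pos: [556.7, -164.9, 74.0]
tool_rot: [-3.141, 0.0, 0.811]
force: [-1.5, 1.1, 5.7]
width: 21.6
gripper_force: 58.7
```

```bash
python3 st.py
```

```text
15.275 [ 556.72 -164.9    74.04] yaw 0.8115 F [-1.52  1.08  5.74] tau [ 0.011   0.4178 -0.0516] t7 -0.0904 w 21.65 58.67687702178955 [ 0.3   0.74 -0.09  1.84  0.12  0.56 -0.63]
```

play_rows --deltas '[0, 0, 0, 0, 0, -0.04, 0, 0, 0, 0, 0, 0, -0.08, 0, 0, 0, 0, 0, 0, -0.12, 0]'

```text
clock: 15.65
eef_pos: [556.7, -164.9, 74.1]
tool_rot: [-3.142, 0.0, 0.932]
force: [-1.6, 0.9, 5.2]
width: 21.5
gripper_force: 58.7
```

```bash
python3 st.py
```

```text
15.65 [ 556.74 -164.94   74.05] yaw 0.9315 F [-1.59  0.89  5.15] tau [ 0.1193  0.3779 -0.1605] t7 -0.1039 w 21.50 58.67065608501434 [ 0.32  0.74 -0.12  1.84  0.16  0.57 -0.55]
```

play_rows --deltas '[0, 0, 0, 0, 0, -0.03, 0]'

```text
clock: 15.78
eef_pos: [556.8, -164.9, 74.1]
tool_rot: [-3.142, 0.0, 0.961]
force: [-2.3, -0.1, 5.8]
width: 21.6
gripper_force: 58.7
```

```bash
python3 st.py
```

```text
15.775 [ 556.77 -164.93   74.08] yaw 0.9613 F [-2.27 -0.06  5.75] tau [-0.0062  0.3827 -0.1144] t7 -0.0313 w 21.65 58.666831254959106 [ 0.32  0.74 -0.13  1.84  0.17  0.57 -0.52]
```

play_rows --deltas '[0, 0, 0, 0, 0, 0.03, 0, 0, 0, 0, 0, 0, 0.06, 0]'

```text
clock: 16.02
eef_pos: [556.7, -164.9, 74.1]
tool_rot: [-3.142, 0.0, 0.9]
force: [-2.6, -0.0, 5.6]
width: 21.9
gripper_force: 58.7
```

```bash
python3 st.py
```

```text
16.025 [ 556.73 -164.9    74.05] yaw 0.9003 F [-2.61 -0.03  5.65] tau [0.0422 0.4133 0.1377] t7 0.0450 w 21.92 58.6791855096817 [ 0.31  0.74 -0.12  1.84  0.15  0.57 -0.57]
```

play_rows --deltas '[0, 0, 0, 0, 0, 0.03, 0]'

```text
clock: 16.15
eef_pos: [556.7, -164.9, 74.0]
tool_rot: [-3.142, 0.0, 0.87]
force: [-2.2, -0.0, 5.0]
width: 21.7
gripper_force: 58.7
```

```bash
python3 st.py
```

```text
16.15 [ 556.73 -164.88   74.04] yaw 0.8704 F [-2.24 -0.05  5.03] tau [0.0037 0.4188 0.1246] t7 0.0320 w 21.68 58.675739765167236 [ 0.31  0.74 -0.11  1.84  0.14  0.57 -0.59]
```

play_rows --deltas '[0, 0, 0, 0, 0, 0.03, 0]'

```text
clock: 16.27
eef_pos: [556.7, -164.9, 74.1]
tool_rot: [3.142, 0.0, 0.84]
force: [-1.8, 0.1, 5.8]
width: 21.3
gripper_force: 58.7
```

```bash
python3 st.py
```

```text
16.275 [ 556.74 -164.91   74.06] yaw 0.8405 F [-1.82  0.13  5.77] tau [0.0042 0.4269 0.1575] t7 0.0197 w 21.33 58.675657510757446 [ 0.3   0.74 -0.1   1.84  0.13  0.56 -0.61]
```

play_rows --deltas '[0, 0, 0, 0, 0, 0.03, 0]'

```text
clock: 16.4
eef_pos: [556.7, -164.9, 74.1]
tool_rot: [3.142, 0.0, 0.81]
force: [-1.6, 0.3, 6.1]
width: 21.9
gripper_force: 58.7
```

```bash
python3 st.py
```

```text
16.4 [ 556.73 -164.91   74.06] yaw 0.8105 F [-1.59  0.34  6.11] tau [-0.0046  0.3863  0.1707] t7 0.0075 w 21.94 58.6759078502655 [ 0.3   0.74 -0.09  1.84  0.12  0.56 -0.63]
```

play_rows --deltas '[0, 0, 0, 0, 0, 0.03, 0]'

```text
clock: 16.52
eef_pos: [556.7, -164.9, 74.1]
tool_rot: [3.142, 0.0, 0.781]
force: [-2.4, -0.3, 5.9]
width: 21.5
gripper_force: 58.7
```

```bash
python3 st.py
```

```text
16.525 [ 556.73 -164.9    74.06] yaw 0.7806 F [-2.38 -0.32  5.94] tau [0.0805 0.382  0.175 ] t7 -0.0050 w 21.46 58.67640137672424 [ 0.29  0.74 -0.08  1.84  0.11  0.56 -0.65]
```

play_rows --deltas '[0, 0, 0, 0, 0, 0.03, 0]'

```text
clock: 16.65
eef_pos: [556.7, -164.9, 74.1]
tool_rot: [3.142, 0.0, 0.751]
force: [-2.2, -0.7, 5.4]
width: 21.3
gripper_force: 58.7
```

```bash
python3 st.py
```

```text
16.65 [ 556.73 -164.89   74.06] yaw 0.7506 F [-2.16 -0.69  5.36] tau [0.0317 0.3881 0.1826] t7 -0.0175 w 21.28 58.676819801330566 [ 0.29  0.74 -0.08  1.84  0.1   0.56 -0.67]
```

The torque fit gives tube contact at yaw ≈0.870, so 10 N lies at yaw ≈0.737. I'll make a last small turn, then release and lift straight up.

play_rows --deltas '[0, 0, 0, 0, 0, 0.015, 0, 0, 0, 0, 0, 0, 0.015, 0]'

```text
clock: 16.9
eef_pos: [556.7, -164.9, 74.0]
tool_rot: [-3.142, 0.0, 0.736]
force: [-1.2, 1.1, 5.5]
width: 21.5
gripper_force: 58.7
```

play_rows --deltas '[0, 0, 0, 0, 0, 0, 0.6, 0, 0, 0, 0, 0, 0, 0.6, 0, 0, 0, 0, 0, 0, 0.6, 0, 0, 0, 0, 0, 0, 0.6, 0, 0, -30, 0, 0, 0, 0.6, 0, 0, -70, 0, 0, 0, 0.6, 0, 0, -110, 0, 0, 0, 0.6, 0, 0, -130, 0, 0, -0.28, 0.6, 0, 0, -130, 0, 0, -0.56, 0.6, 0, 0, -130, 0, 0, -0.56, 0.6]'

```text
clock: 18.15
eef_pos: [557.0, -164.9, 204.2]
tool_rot: [3.141, 0.0, 1.302]
force: [-0.3, -1.3, 0.2]
width: 51.1
gripper_force: 0.0
```

```bash
python3 - <<'E'
from h import *
i=camera_info("wrist");b=np.ascontiguousarray(get_image("wrist")[...,::-1]);s=read_state();cv2.imwrite("pics/w7.png",b)
print(s["eef_pos"],s["tool_rot"])
k=proj(i,[556.8,-165,92]);print("knob",k,"mark exp",proj(i,[537.3,-167.8,66]),"tubetop",proj(i,[589,-47,122]))
x,y=int(k[0]),int(k[1]);y0=max(0,y-190);c=b[y0:y+60,max(0,x-80):x+80];print(max(0,x-80),y0)
cv2.imwrite("pics/w7c.png",cv2.resize(c,None,fx=2.4,fy=2.4,interpolation=cv2.INTER_CUBIC))
E
```

```text
[ 556.81230167 -165.0165041   203.9134266 ] [ 3.14123752e+00 -3.35385577e-06  1.30687036e+00]
knob (np.float64(257.3390350553577), np.float64(190.41233870818908)) mark exp (np.float64(237.372451715559), np.float64(191.45624612786824)) tubetop (np.float64(256.78503008783815), np.float64(15.08897488864207))
177 0
```

View pics/w7c.png

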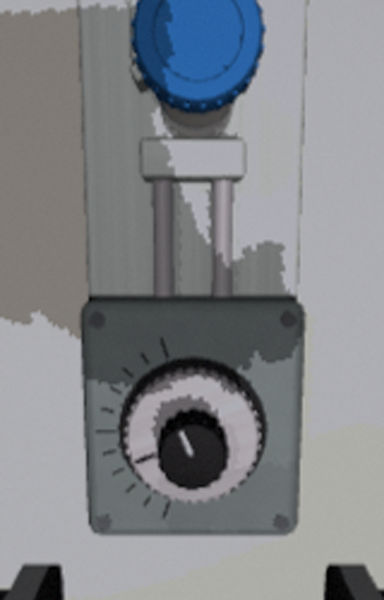

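The last view shows the tube upright against the jaw. The knob line has turned about 1.2 rad (crop 182,432 to 190,455), so there was no slip. The ring mark is at px (237.8,191.3) against (237.4,191.5) expected, so it has not moved.

```bash
python3 -c "from cell import finish_job;print(finish_job())"
```

```text
the job is handed in; nothing more can be done
None
```

The job is handed in at about 18 s: the blue-capped tube stands in the clamp, the jaw is closed with the knob to about 10 N (estimated from the knob torque), the ring mark has not moved, and the robot is clear of everything.

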